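# Bolt the transit case shut against its spring catch

### The arm

A 6-joint arm with a two-finger parallel gripper is mounted at the origin on the work surface. World frame = base frame: x ahead of the robot, y to its left, z up, the work surface at z = 0. Lengths are in mm, angles in rad, forces in N, time in s.
With the tool pointing down it reaches from about 300 to 775 mm from the base axis. Payload 14.6 kg.
Tool frame: the origin (TCP) lies between the finger pads; the fingertips stand 25 mm ahead of it and the grasp point (between the pads) lies 6 mm ahead of it; z points along the fingers, y is the line along which they close (so a half turn about z gives the same grasp; the last joint's range is limited). The gripper opens to 94 mm and grips with 3 to 60 N. Pads are 16 mm wide; open, the fingers measure 119 mm over their backs; the gripper's body (75 mm by 177 mm) begins 78 mm behind the grasp point.
Start: joints at [-0.067, 0.3, 1.521, -0, 1.321, -0.067], TCP at [549.99, -0.002, 230.446] pointing down, gripper open.
Joint ranges: [-3.03, 3.03], [-0.79, 2.21], [0.23, 2.52], [-1.04, 4.18], [0, 3.07], [-2.55, 2.55]. Speed limits (rad/s): [2.22, 2.22, 2.57, 3.14, 3.14, 3.14].

### API

Orientations are given as [roll, pitch, yaw] about the fixed x, y, z axes, in that order (R = Rz(yaw) Ry(pitch) Rx(roll)).
In Python, from cell import manip gives the robot as it stands. The module is installed in compiled form; this text tells all that it offers.
- The arm moves only by the tool step_arm, never from a script. Its argument "series" is one flat list of numbers, 5 for each row, row after row: the shift along the world's x, y, z in mm, then the turn about the world's z in rad, then the closure, from 0 (fully open) to 1 (shut). In form: [dx, dy, dz, spin, jaw, dx, dy, dz, spin, jaw, ...]. A call has 1 to 20 rows; each row shifts and turns the commanded pose from where the row before left it; what a row does not reach is not made up. A row lasts 1/8 s, in which the tool goes at most 62.5 mm and 10.7 degrees, less where a joint would pass 70% of its speed; a pose out of reach is approached as far as the arm can. A call is refused whole if a number of a shift passes 62.5 or a number of a turn 0.188, either way. A call with a gripper value outside its range is refused whole. The fingers move at their own pace and stop on an object; "squeeze" is the grip in N (left out, the last holds). Time passes only in rows, so rows that do not move let the fingers close. It gives the time, the measured TCP pose, the force, the opening and the grip force at its end, in the units of the state.
- manip.read_state(): the state, without advancing time (a new reading comes with each control period).
- manip.camera(name): name is "scene" or "side" or "wrist"; returns (picture, depth): 420x560x3 uint8, blue, green, red; 420x560 float32, mm along the optical axis (not along the pixel's ray), 0 where there is no reading.
- manip.camera_info(name): a dict with "fovy" (degrees; the focal length in pixels is half the picture's height over the tangent of half this angle, whatever the lens; pixels are square), "cx", "cy" (the principal point, pixels), "k1" (the pictures are not rectified: a ray, as slopes to the right and down, at radius r is drawn at 1 + k1 r^2 times it, then the intrinsics apply), "eye" and "orientation" of the camera in the world. Camera axes: x right, y down, z forward; pixel columns grow to the right and rows downward; lengths in mm; the calibration is good to about 2 mm. A picture is of the moment at which its call begins: read the wrist's pose just before it. camera_info takes no time and is no camera call; for the wrist camera it gives the pose at the moment of the call.
- manip.sign_off(): hands the job in; it is judged then, once.
The state is a dict: "clock": time; "joints": joint angles; "qd": joint speeds; "effort": joint torques, N m; "eef_pos": TCP position; "eef_rot": TCP orientation; "wrist_force": force on the tool from outside, world axes, zero at the start; "moment": the same for the moment, N m; "finger_gap": finger opening in mm; "finger_force": force on a finger pad.
Only numpy, scipy, OpenCV 4.12 (cv2) and the standard library are available. Lean on these libraries where they do the work, as an engineer would, in place of code of your own. Each camera call takes 0.05 s, during which the arm holds its last target. There are 200 camera calls.

### The job

Lock the transit case: press the yellow spring catch down with one fingertip and keep it held down while the other fingertip pushes the red tab, until the bolt is fully home in its keeper; only then let go, so that the catch springs back up and locks it. Push gently with the fingers, do not grasp or force anything, and leave the other things on the case and table where they are.

Things in the scene. Friction and masses are not known exactly. Their poses are not given: they have to be found in the camera images.
- case: Flat plywood transit case, fixed on the table: 300 (its x) x 340 (its y) x 50 mm high; origin at the centre of its underside, z up. Grey lid; blue rail at the +y end. On top a lock: bolt with red tab, yellow spring catch on its -x side, dark keeper on the rail. Bolt bar and guide straps reach 75 mm above the table, the keeper 76, the red tab 112 (highest). Lengths below are along the case's axes.
- bolt_tab (a point): Middle of the top edge of the rear (-y) face of the red tab; moves with the bolt; axes as the case's. Tab 30 mm wide (x), 10 thick (y, from here to +y), its top 112 mm above the table, 42 above the bolt's bar. Push its rear face to +y. A red fin (4 mm thick, 90 to 96 mm above the table) sticks 21 mm out of its -x side over the catch's teeth.
- catch_pad (a point): Centre of the top of the yellow catch pad, 92 mm above the table when up; moves with the catch; axes as the case's. Flat, 34 mm (x) by 100 mm (y). It lies 53 mm to -x of the tab's middle; at bolt 0 it reaches from 45 mm behind the tab's rear face to 55 mm ahead of it. Two steel teeth along its +x edge (10 mm wide strip, 3 mm higher than the pad) stop the bolt's fin while the catch is up.
- keeper (a point): Centre of the opening of the dark steel keeper on the blue rail, which the nose of the bolt's bar enters; fixed on the case, 64.5 mm above the table.
- bolt (a joint): Travel of the bolt to the case's +y, m: 0 fully back, 0.036 at the end stop, fully home (0.032 on counts; nose inside the keeper). Starts between 0 and 0.008. With the catch up, teeth stop it at about 0.011 (and 0.023). Stays where left; sliding takes about 3 N.
- catch (a joint): How far the catch is pressed straight down, m: 0 up, 0.009 at its bottom stop. A spring pushes it up: about 3 N to start it, 7.5 N at the bottom. The teeth clear the bolt's fin from about 0.005 on. Let go, it springs up by itself (if the fin is not above a tooth) and with the bolt home locks it there.
- tape_roll: Bystander, to be left alone: a roll of brown paper tape lying flat on the case, 88 mm across, 25 mm high, open in the middle; origin at the centre of its underside.
- brass_weight: Bystander, to be left alone: a brass cylinder weight standing on the case, 40 mm across, 35 mm high; origin at the centre of its underside.
- eraser: Bystander, to be left alone: a white block eraser lying on the case, 22 x 50 x 12 mm; origin at the centre of its underside.
- paste_jar: Bystander, to be left alone: a clear closed jar on the table, 68 mm across, 85 mm high; origin at the centre of its underside.
- mug: Bystander, to be left alone: a blue mug on the table, 76 mm across, 90 mm high; origin at the centre of its underside.
- brush: Bystander, to be left alone: a hand brush lying on the table; origin at the centre of its underside (along its length, handle end -x).
- spatula: Bystander, to be left alone: a spatula lying on the table; origin at the centre of its underside (along its length, handle end -x).

How it is judged:
By the outcome, as a careful person would: the job done as asked, in the order asked, and still so for the second after the job is handed in, with the robot touching nothing.
It also fails if it takes over 35 s, if anything falls off the work surface, if the arm or the gripper's body presses on something with over 40 N, if the wrist force passes 120 N, or if a joint passes its speed limit or range.

## Working session

There is one attempt and no reset: what is moved stays moved. The work goes in short steps, Python scripts to look and compute and a tool call to move; the robot and the scene stay as the last step left them, time stands still between calls to the robot, and variables do not carry over. Pictures are saved under pics/ and viewed, at most 10 in all, crops included, and the job is handed in when it is done.

Besides the shell and the picture viewer there is one more tool, called after "Request:" as name(argument=value, ...) on one line, values as JSON. step_arm: Moves the arm, as the interface text tells. Its arguments: {"type":"object","properties":{"series":{"type":"array"},"squeeze":{"type":"number"}},"required":["series"]}

```bash
mkdir -p pics; cat > h.py <<'E'
import numpy as np, cv2
from cell import manip
from scipy.spatial.transform import Rotation as R
def cam(n):
    i=manip.camera_info(n); p,d=manip.camera(n); return p,d,i
def Rm(o):
    o=np.array(o,float)
    return o if o.shape==(3,3) else R.from_euler('xyz',o).as_matrix()
def rays(i,uv):
    uv=np.atleast_2d(np.array(uv,float)); f=210/np.tan(np.radians(i['fovy'])/2)
    q=(uv-[i['cx'],i['cy']])/f; s=q.copy()
    for _ in range(20): s=q/(1+i['k1']*(s**2).sum(1,keepdims=True))
    return np.c_[s,np.ones(len(s))]@Rm(i['orientation']).T
def onplane(i,uv,z):
    r=rays(i,uv); e=np.array(i['eye'],float); return e+r*((z-e[2])/r[:,2])[:,None]
def bydepth(i,uv,d):
    return np.array(i['eye'],float)+rays(i,uv)*np.atleast_1d(d)[:,None]
E
python3 - <<'E'
from h import *
for n in ("scene","side"):
    p,d,i=cam(n); print(n,i); cv2.imwrite(f"pics/{n}0.png",p); np.save(f"{n}0.npy",d)
print(manip.read_state())
E
```

```text
scene {'fovy': 53.41560855955888, 'cx': 276.0396562597264, 'cy': 211.7097578030574, 'k1': -0.08588332939730978, 'eye': array([1210.87997755,  715.45869304, 1271.08399545]), 'orientation': array([-2.45012408, -0.01888119,  2.42088759])}
side {'fovy': 45.04011573369817, 'cx': 271.84500085524235, 'cy': 209.89230907932298, 'k1': -0.025843948333751667, 'eye': array([  -7.22710891, -811.98109911, 1233.11275676]), 'orientation': array([-2.40861296,  0.00717477, -0.61943326])}
{'clock': 0.1, 'joints': array([-6.66273142e-02,  3.00415639e-01,  1.52149632e+00, -1.77641868e-05,
        1.32069797e+00, -6.65654660e-02]), 'qd': array([ 1.68869727e-03, -1.19045866e-03, -7.63117726e-04, -3.65956774e-04,
        6.53209745e-05, -6.22174107e-04]), 'effort': array([ 1.84928511e-03, -5.32644153e+01, -3.53284299e+01,  7.10431044e-02,
        2.34944851e-02, -7.30603051e-05]), 'eef_pos': array([ 5.49799015e+02, -8.78242334e-03,  2.29952593e+02]), 'eef_rot': array([-3.14057648e+00, -5.04968077e-05,  1.57073886e+00]), 'wrist_force': array([-0.85564847, -0.36423871, -0.808595  ]), 'moment': array([-0.0077846 , -0.01785486,  0.01177304]), 'finger_force': 0.0, 'finger_gap': 93.94786417265841}
```

View pics/scene0.png

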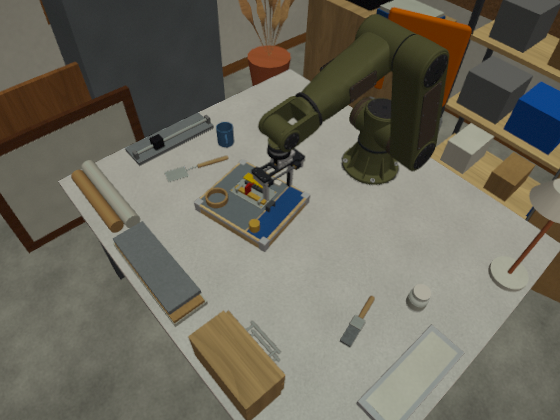

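View pics/side0.png

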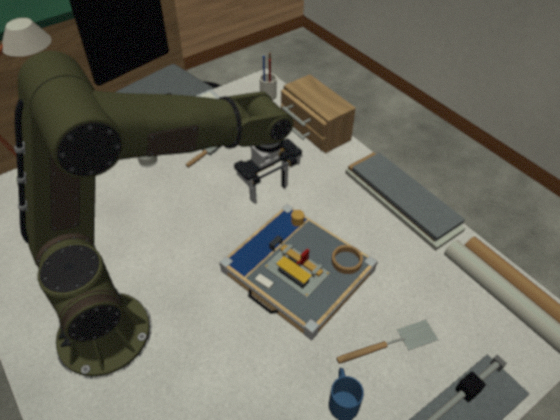

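The case shows at about (252,205) in the scene view and (300,265) in the side view. There the catch is at (295,267), the red tab at (304,257), the keeper at (277,243), and the blue rail faces the robot. Next I'll measure these.

```bash
python3 - <<'E'
from h import *
def blobs(p,roi,nm):
    h=cv2.cvtColor(p,cv2.COLOR_BGR2HSV)
    M={'red':((h[...,0]<6)|(h[...,0]>172))&(h[...,1]>150)&(h[...,2]>60),
       'yel':(h[...,0]>20)&(h[...,0]<32)&(h[...,1]>170)&(h[...,2]>110),
       'blue':(h[...,0]>105)&(h[...,0]<125)&(h[...,1]>150)}
    x0,y0,x1,y1=roi; out={}
    for k,m in M.items():
        z=np.zeros(m.shape,np.uint8); z[y0:y1,x0:x1]=m[y0:y1,x0:x1]
        n,l,s,c=cv2.connectedComponentsWithStats(z)
        for j in range(1,n):
            if s[j,4]>15: print(nm,k,s[j],c[j]); out.setdefault(k,[]).append(l==j)
    return out
for n,roi in (("scene",(190,150,315,250)),("side",(210,195,385,340))):
    p=cv2.imread(f"pics/{n}0.png"); d=np.load(f"{n}0.npy"); i=manip.camera_info(n)
    for k,ms in blobs(p,roi,n).items():
        for m in ms:
            v,u=np.nonzero(m&(d>0)); P=bydepth(i,np.c_[u,v],d[v,u])
            print(k,len(u),'med',np.median(P,0).round(1),'min',P.min(0).round(),'max',P.max(0).round())
p,d,i=cam("wrist"); cv2.imwrite("pics/w0.png",p); np.save("w0.npy",d); print(i)
b=cv2.imread("pics/side0.png")[195:340,210:385]
cv2.imwrite("pics/sidecrop.png",cv2.resize(b,None,fx=4,fy=4,interpolation=cv2.INTER_CUBIC))
E
```

```text
scene red [245 183   8  12  52] [247.88461538 187.53846154]
scene yel [243 173  20  15  90] [251.24444444 179.02222222]
scene yel [248 192  11   8  38] [253.23684211 195.76315789]
scene yel [249 220  10   8  62] [253.91935484 223.25806452]
scene blue [248 188  54  50 824] [277.68446602 212.06067961]
red 52 med [ 557.3 -159.9   99.3] min [ 531. -170.   69.] max [ 571. -153.  113.]
yel 90 med [ 512.3 -199.8   90. ] min [ 495. -230.   84.] max [ 531. -131.   95.]
yel 38 med [ 550.3 -137.2   68.6] min [ 541. -159.   62.] max [ 560. -112.   74.]
yel 60 med [641.7 -20.8  84.1] min [626. -37.  77.] max [656.  -2.  92.]
blue 823 med [522.3 -24.   49.9] min [385. -88.  41.] max [664.  35.  68.]
side red [297 250  12  14  58] [303.72413793 256.32758621]
side yel [278 257  32  26 335] [293.58208955 269.4358209 ]
side blue [ 232  213   63   61 1298] [261.29583975 243.86748844]
red 57 med [ 549.5 -169.7  102.6] min [ 522. -175.   65.] max [ 566. -158.  119.]
yel 332 med [ 502.8 -184.7   93.7] min [ 480. -235.   86.] max [ 527. -135.  100.]
blue 1290 med [491.1 -32.2  52.4] min [387. -94.  43.] max [638.  26.  76.]
{'fovy': 68.52211979917496, 'cx': 275.7074714348141, 'cy': 208.6149765887864, 'k1': -0.06528558085506121, 'eye': array([550.1017105 ,  74.95374139, 384.74565502]), 'orientation': array([ 2.88592405e+00,  1.17653353e-03, -3.89058992e-04])}
```

View pics/w0.png

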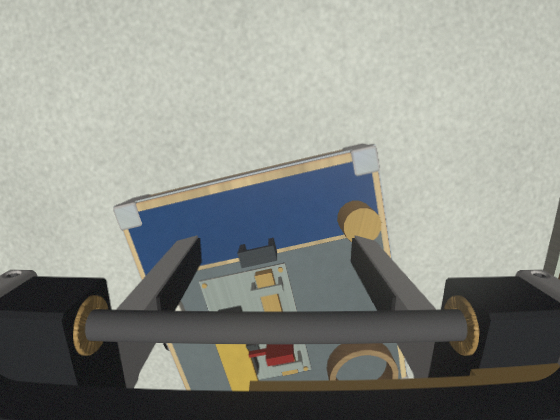

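View pics/sidecrop.png

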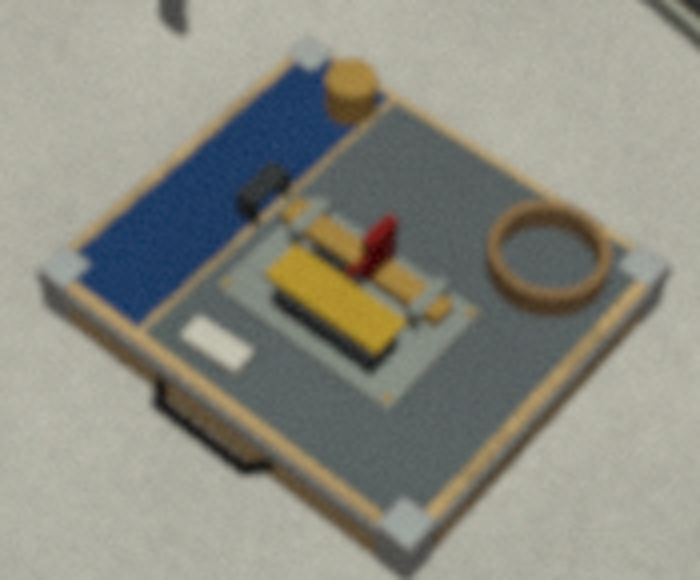

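The wrist view shows the tab at (280,353), the pad at (235,365) and the keeper at (257,257), partly hidden by the gripper. The case is turned by roughly +0.2 rad. I'll move back so the lock is in clear view.

Request:
step_arm(series=[-3, -32, 0, 0, 0.2, -3, -32, 0, 0, 0.47, -3, -32, 0, 0, 0.47, -3, -32, 0, 0, 0.47, -3, -32, 0, 0, 0.47, -3, -32, 0, 0, 0.47, -3, -32, 0, 0, 0.47, 0, -16, 0, 0, 0.47, 0, 0, 0, 0, 0.47, 0, 0, 0, 0, 0.47], squeeze=10)

```text
clock: 1.4
eef_pos: [529.2, -239.1, 230.4]
eef_rot: [-3.141, -0.0, 1.571]
wrist_force: [-0.4, -0.2, -0.2]
finger_gap: 49.7
finger_force: 0.0
```

```bash
python3 - <<'E'
from h import *
s=manip.read_state(); print(s['eef_pos'],s['eef_rot'],s['finger_gap'],s['wrist_force'])
p,d,i=cam("wrist"); cv2.imwrite("pics/w1.png",p); np.save("w1.npy",d); np.save("i1.npy",i,allow_pickle=True); print(i)
h=cv2.cvtColor(p,cv2.COLOR_BGR2HSV)
M={'red':((h[...,0]<6)|(h[...,0]>172))&(h[...,1]>150)&(h[...,2]>60),
   'yel':(h[...,0]>20)&(h[...,0]<32)&(h[...,1]>170)&(h[...,2]>110)}
for k,m in M.items():
    n,l,st,c=cv2.connectedComponentsWithStats(m.astype(np.uint8))
    for j in range(1,n):
        if st[j,4]>150:
            v,u=np.nonzero((l==j)&(d>0)); P=bydepth(i,np.c_[u,v],d[v,u])
            print(k,st[j],np.median(P,0).round(1), np.percentile(P[:,2],[2,50,98]).round(1))
E
```

```text
[ 529.16468189 -239.08705919  230.40384689] [-3.14145575e+00 -2.22456392e-04  1.57149665e+00] 49.74874306717651 [-0.38372762 -0.24693557 -0.21795492]
{'fovy': 68.52211979917496, 'cx': 275.7074714348141, 'cy': 208.6149765887864, 'k1': -0.06528558085506121, 'eye': array([ 529.29356843, -164.16366182,  385.18994383]), 'orientation': array([2.88611913e+00, 2.93419752e-04, 3.03717286e-04])}
red [287 120  34  17 254] [ 550.9 -163.8  112.6] [111.1 112.6 114.1]
```

View pics/w1.png

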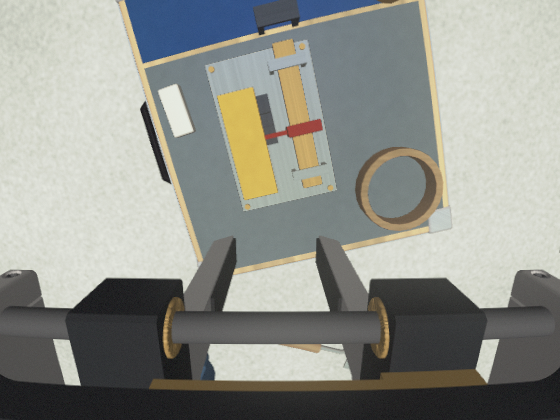

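The lock is in clear view: yellow pad from (237,90) to (260,195), tab at (304,128), fin to its left, teeth at (263,105) and (270,135). Now I'll measure precisely.

```bash
python3 - <<'E'
from h import *
p=cv2.imread("pics/w1.png"); d=np.load("w1.npy"); i=np.load("i1.npy",allow_pickle=True).item()
h=cv2.cvtColor(p,cv2.COLOR_BGR2HSV); print(h[140,240],h[128,305],h[180,150],h[100,290])
def biggest(m,z,lab,roi):
    x0,y0,x1,y1=roi; q=np.zeros(m.shape,np.uint8); q[y0:y1,x0:x1]=m[y0:y1,x0:x1]
    n,l,s,c=cv2.connectedComponentsWithStats(q); j=1+s[1:,4].argmax()
    v,u=np.nonzero(l==j); zz=bydepth(i,np.c_[u,v],d[v,u])[:,2]
    P=onplane(i,np.c_[u,v],z)[:,:2]
    r=cv2.minAreaRect(P.astype(np.float32)); print(lab,s[j],'z',np.percentile(zz,[5,50,95]).round(1),'rect',np.round(r[0],1),np.round(r[1],1),round(r[2],2)); return r,P
ry,_=biggest((h[...,0]>=18)&(h[...,0]<=30)&(h[...,1]>170)&(h[...,2]>150),92,'pad',(190,70,295,215))
rr,P=biggest(((h[...,0]<6)|(h[...,0]>172))&(h[...,1]>140)&(h[...,2]>60),112,'tab',(285,100,330,150))
b=cv2.boxPoints(ry); e=[b[1]-b[0],b[2]-b[1]]; L=max(e,key=np.linalg.norm); L=L*np.sign(L[1]); yaw=np.arctan2(-L[0],L[1]); print('yaw',yaw)
X=np.array([np.cos(yaw),np.sin(yaw)]);Y=np.array([-X[1],X[0]])
for n,r in(('pad',ry),('tab',rr)):
    q=cv2.boxPoints(r); print(n,'caseX',np.sort(q@X).round(1),'caseY',np.sort(q@Y).round(1))
print('tool now', np.array([529.16,-239.09])@X, np.array([529.16,-239.09])@Y)
E
```

```text
[ 23 147 215] [  2 154 154] [ 37  10 222] [ 20 119 199]Traceback (most recent call last):
  File "<stdin>", line 10, in <module>
  File "<stdin>", line 6, in biggest
ValueError: attempt to get argmax of an empty sequence
```

```bash
cat > m.py <<'E'
from h import *
def measure(p,d,i,roiy=(190,70,285,215),roir=(285,100,330,150)):
    h=cv2.cvtColor(p,cv2.COLOR_BGR2HSV)
    def biggest(m,z,lab,roi):
        x0,y0,x1,y1=roi; q=np.zeros(m.shape,np.uint8); q[y0:y1,x0:x1]=m[y0:y1,x0:x1]
        n,l,s,c=cv2.connectedComponentsWithStats(q); j=1+s[1:,4].argmax()
        v,u=np.nonzero(l==j); zz=bydepth(i,np.c_[u,v],d[v,u])[:,2]
        r=cv2.minAreaRect(onplane(i,np.c_[u,v],z)[:,:2].astype(np.float32)); print(lab,s[j],'z',np.percentile(zz,[5,50,95]).round(1),'rect',np.round(r[0],1),np.round(r[1],1),round(r[2],2)); return r
    ry=biggest((h[...,0]>=21)&(h[...,0]<=30)&(h[...,1]>130)&(h[...,2]>150),92,'pad',roiy)
    rr=biggest(((h[...,0]<6)|(h[...,0]>172))&(h[...,1]>130)&(h[...,2]>120),112,'tab',roir)
    b=cv2.boxPoints(ry); L=max([b[1]-b[0],b[2]-b[1]],key=np.linalg.norm); L=L*np.sign(L[1]); yaw=np.arctan2(-L[0],L[1]); print('yaw',yaw)
    X=np.array([np.cos(yaw),np.sin(yaw)]);Y=np.array([-X[1],X[0]])
    for n,r in(('pad',ry),('tab',rr)):
        q=cv2.boxPoints(r); print(n,'caseX',np.sort(q@X).round(1),'caseY',np.sort(q@Y).round(1))
    return X,Y
E
python3 - <<'E'
from m import *
p=cv2.imread("pics/w1.png"); d=np.load("w1.npy"); i=np.load("i1.npy",allow_pickle=True).item()
X,Y=measure(p,d,i); t=np.array([529.16,-239.09]); print(X,Y,t@X,t@Y)
E
```

```text
pad [ 218   88   59  112 3781] z [91.4 92.5 93.7] rect [ 503.4 -179.6] [33.2 98.8] 13.26
tab [285 119  37  18 370] z [111.3 112.5 113.7] rect [ 552.6 -163.9] [31.7  8.8] 13.88
yaw 0.23144275
pad caseX [432.2 432.2 465.4 465.4] caseY [-339.6 -339.6 -240.8 -240.8]
tab caseX [484.3 484.4 516.  516.1] caseY [-290.9 -290.5 -282.  -281.7]
[0.97333646 0.22938204] [-0.22938204  0.97333646] 460.20776873111726 -354.09481308221814
```

Sizes check out: pad 33×99 at z 92.5, tab top at z 112.5, and pad to tab spacing 52–53 mm. Yaw is 0.231 and the bolt is at about 4 mm. I'll move over the pad with the fingers behind the tab.

Request:
step_arm(series=[1, 10, -10, 0.04, 0.47, 1, 10, -15, 0.04, 0.47, 1, 10, -15, 0.04, 0.47, 1, 10, -15, 0.04, 0.47, 0.6, 7.8, -15, 0.04, 0.47, 0, 0, -5, 0.031, 0.47, 0, 0, 0, 0, 0.47, 0, 0, 0, 0, 0.47, 0, 0, 0, 0, 0.47])

```text
clock: 2.58
eef_pos: [533.7, -192.5, 155.9]
eef_rot: [3.141, 0.0, 1.801]
wrist_force: [0.3, 0.2, 0.4]
finger_gap: 49.8
finger_force: 0.0
```

```bash
python3 - <<'E'
from h import *
s=manip.read_state(); print(s['eef_pos'],s['eef_rot'],s['finger_gap'],s['wrist_force'])
X,Y=np.array([0.97333646,0.22938204]),np.array([-0.22938204,0.97333646]); print(s['eef_pos'][:2]@X,s['eef_pos'][:2]@Y)
p,d,i=cam("wrist"); cv2.imwrite("pics/w2.png",p)
E
```

```text
[ 533.7032501  -192.497275    155.87064174] [3.14099665e+00 4.51734679e-04 1.80121413e+00] 49.798649352431134 [0.32493982 0.19028179 0.38556755]
475.3174145121613 -309.78655647398125
```

View pics/w2.png

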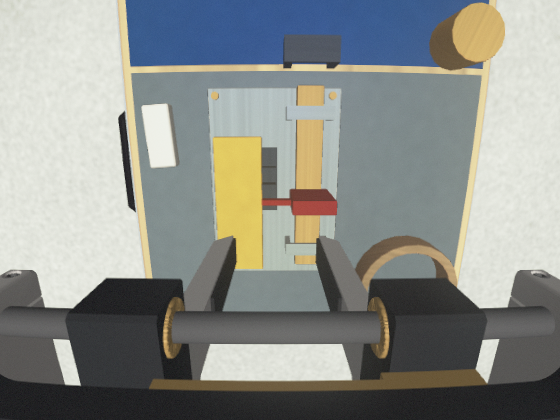

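The fingers line up: the left one is over the yellow pad and the right one is behind the red tab. Now I'll descend to just above the pad.

Request:
step_arm(series=[0, 0, -10, 0, 0.47, 0, 0, -10, 0, 0.47, 0, 0, -8, 0, 0.47, 0, 0, -6, 0, 0.47, 0, 0, 0, 0, 0.47, 0, 0, 0, 0, 0.47])

```text
clock: 3.38
eef_pos: [533.7, -192.3, 121.7]
eef_rot: [3.141, 0.0, 1.802]
wrist_force: [0.1, 0.9, 0.8]
finger_gap: 49.8
finger_force: 0.0
```

Request:
step_arm(series=[0, 0, -1.5, 0, 0.47, 0, 0, -1.5, 0, 0.47, 0, 0, -1.5, 0, 0.47, 0, 0, -1.5, 0, 0.47, 0, 0, 0, 0, 0.47, 0, 0, 0, 0, 0.47])

```text
clock: 4.12
eef_pos: [533.6, -192.3, 115.6]
eef_rot: [3.141, 0.0, 1.802]
wrist_force: [-1.3, -0.3, 3.2]
finger_gap: 50.0
finger_force: 1.7
```

Request:
step_arm(series=[0, 0, -1.5, 0, 0.47, 0, 0, -1.5, 0, 0.47, 0, 0, -1.5, 0, 0.47, 0, 0, -1.3, 0, 0.47, 0, 0, 0, 0, 0.47, 0, 0, 0, 0, 0.47])

```text
clock: 4.88
eef_pos: [533.7, -192.3, 109.8]
eef_rot: [3.141, 0.0, 1.802]
wrist_force: [-2.2, -0.1, 6.4]
finger_gap: 49.7
finger_force: 3.1
```

The pad is down about 7.3 mm, which clears the teeth. Now I'll push along case +y.

Request:
step_arm(series=[0, 0, -0.5, 0, 0.47, -0.57, 2.43, 0, 0, 0.47, -0.57, 2.43, 0, 0, 0.47, -0.57, 2.43, 0, 0, 0.47, -0.57, 2.43, 0, 0, 0.47, -0.57, 2.43, 0, 0, 0.47, -0.57, 2.43, 0, 0, 0.47, -0.57, 2.43, 0, 0, 0.47, -0.57, 2.43, 0, 0, 0.47, 0, 0, 0, 0, 0.47])

```text
clock: 6.12
eef_pos: [529.7, -173.6, 109.8]
eef_rot: [3.14, 0.002, 1.802]
wrist_force: [1.1, -5.7, 6.3]
finger_gap: 49.5
finger_force: 3.6
```

Request:
step_arm(series=[-0.57, 2.43, 0, 0, 0.47, -0.57, 2.43, 0, 0, 0.47, -0.57, 2.43, 0, 0, 0.47, -0.57, 2.43, 0, 0, 0.47, -0.57, 2.43, 0, 0, 0.47, -0.57, 2.43, 0, 0, 0.47, 0, 0, 0, 0, 0.47])

```text
clock: 7.0
eef_pos: [526.3, -159.0, 109.8]
eef_rot: [3.14, 0.002, 1.802]
wrist_force: [0.7, -5.6, 6.3]
finger_gap: 49.6
finger_force: 3.6
```

Request:
step_arm(series=[-0.46, 1.95, 0, 0, 0.47, -0.46, 1.95, 0, 0, 0.47, 0, 0, 0, 0, 0.47])

```text
clock: 7.38
eef_pos: [525.4, -155.2, 109.8]
eef_rot: [3.14, 0.002, 1.802]
wrist_force: [1.5, -5.9, 5.8]
finger_gap: 49.7
finger_force: 3.8
```

Request:
step_arm(series=[-0.23, 0.97, 0, 0, 0.47, -0.23, 0.97, 0, 0, 0.47, -0.23, 0.97, 0, 0, 0.47, 0, 0, 0, 0, 0.47])

```text
clock: 7.88
eef_pos: [525.0, -153.6, 109.9]
eef_rot: [3.139, 0.005, 1.801]
wrist_force: [4.0, -16.5, 2.5]
finger_gap: 49.6
finger_force: 9.1
```

Request:
step_arm(series=[-0.23, 0.97, 0, 0, 0.47, 0, 0, 0, 0, 0.47])

```text
clock: 8.12
eef_pos: [524.9, -153.4, 109.9]
eef_rot: [3.139, 0.006, 1.801]
wrist_force: [6.4, -21.2, 0.8]
finger_gap: 50.0
finger_force: 12.6
```

End stop reached: force rises and travel stops. I'll ease the push while keeping the catch held, and check.

Request:
step_arm(series=[0.46, -1.95, 0, 0, 0.47, 0.46, -1.95, 0, 0, 0.47, 0.23, -0.97, 0, 0, 0.47, 0, 0, 0, 0, 0.47])

```text
clock: 8.62
eef_pos: [525.1, -154.8, 109.2]
eef_rot: [3.141, -0.001, 1.802]
wrist_force: [-0.2, 4.1, 6.6]
finger_gap: 50.0
finger_force: 3.2
```

```bash
python3 - <<'E'
from h import *
s=manip.read_state(); print(s['eef_pos'],s['wrist_force'])
p,d,i=cam("wrist"); cv2.imwrite("pics/w3.png",p); np.save("w3.npy",d)
E
```

```text
[ 525.09783875 -154.7785514   109.24945273] [-0.1912411   4.10771121  6.59095049]
```

View pics/w3.png

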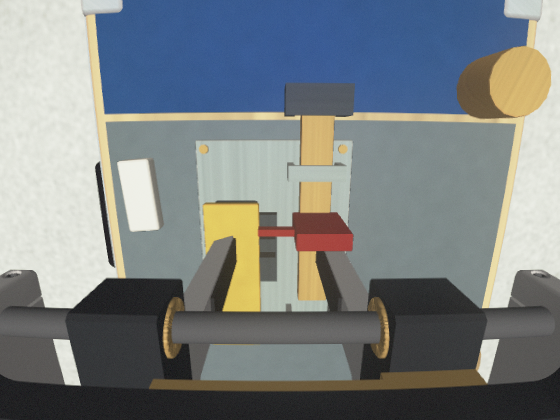

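The nose is in the keeper at (318,115) and the fin is near (275,232). I'll check the bolt's travel numerically.

```bash
python3 - <<'E'
from h import *
X,Y=np.array([0.97333646,0.22938204]),np.array([-0.22938204,0.97333646])
p=cv2.imread("pics/w3.png"); d=np.load("w3.npy"); i=manip.camera_info("wrist")
h=cv2.cvtColor(p,cv2.COLOR_BGR2HSV)
m=((h[...,0]<6)|(h[...,0]>172))&(h[...,1]>120)&(h[...,2]>60); m[:,:292]=0; m[:,360:]=0; m[:200]=0;m[260:]=0
v,u=np.nonzero(m); P=bydepth(i,np.c_[u,v],d[v,u]); t=P[:,2]>109
y=P[t,:2]@Y; print(t.sum(),np.percentile(P[t,2],[5,50,95]),np.percentile(y,[1,50,99]),np.percentile(P[t,:2]@X,[1,99]))
E
```

```text
1069 [110.69119225 112.41183903 113.5530998 ] [-258.69137038 -253.3240641  -248.84590456] [486.69284894 515.83125692]
```

Tab rear moved from -291 to -259, so the bolt is at about 36 mm and fully home, and the finger is clear of the tab. Now I'll lift off straight up.

Request:
step_arm(series=[0, 0, -0.1, 0, 0.47, 0, 0, 3, 0, 0.47, 0, 0, 4, 0, 0.47, 0, 0, 5, 0, 0.47, 0, 0, 10, 0, 0.47, 0, 0, 15, 0, 0.47, 0, -10, 20, 0, 0.47, 0, -20, 20, 0, 0.47, 0, -20, 10, 0, 0.47, 0, -15, 0, 0, 0.47, 0, 0, 0, 0, 0.47, 0, 0, 0, 0, 0.47])

```text
clock: 10.18
eef_pos: [524.7, -219.9, 195.3]
eef_rot: [-3.141, -0.001, 1.802]
wrist_force: [0.0, -0.2, -1.3]
finger_gap: 49.8
finger_force: 0.0
```

```bash
python3 - <<'E'
from h import *
X,Y=np.array([0.97333646,0.22938204]),np.array([-0.22938204,0.97333646])
p,d,i=cam("wrist"); cv2.imwrite("pics/w4.png",p)
h=cv2.cvtColor(p,cv2.COLOR_BGR2HSV)
for n,m in (('red',((h[...,0]<6)|(h[...,0]>172))&(h[...,1]>120)&(h[...,2]>60)),('pad',(h[...,0]>=21)&(h[...,0]<=30)&(h[...,1]>130)&(h[...,2]>150))):
    m[270:]=0; v,u=np.nonzero(m); P=bydepth(i,np.c_[u,v],d[v,u]); 
    if n=='red': P=P[P[:,2]>109]
    else: P=P[(P[:,:2]@X>434)&(P[:,:2]@X<464)]
    print(n,len(P),np.percentile(P[:,2],[5,50,95]).round(1),np.percentile(P[:,:2]@Y,[1,50,99]).round(1))
E
```

```text
red 492 [111.4 112.6 113.9] [-258.4 -254.  -249.6]
pad 4223 [91.4 92.5 93.7] [-338.  -286.6 -241.8]
```

View pics/w4.png

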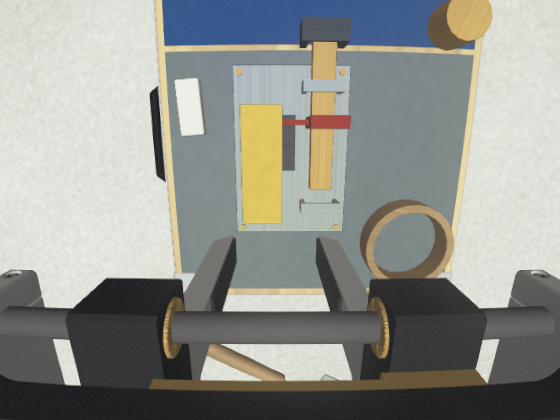

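The catch is back up at z 92.5, the bolt is home in the keeper at (325,33), and the bystanders seen here are undisturbed. Handing in.

```bash
python3 -c "from cell import manip; print(manip.sign_off())"
```

```text
the job is handed in; nothing more can be done
None
```

The transit case is locked: the bolt is fully home at about 36 mm of travel, the catch has sprung back up, and the job was handed in at about 10 s with the robot touching nothing.

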